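# Dial the topping dispenser wide open and tip the nuts into a bowl

### The arm

A 7-joint arm with a two-finger parallel gripper is mounted at the origin on a cart in front of the work surface, level with it; the furniture and walls round the work are solid. World frame = base frame: x ahead of the robot, y to its left, z up, the work surface at z = 0. Lengths are in mm, angles in rad, forces in N, time in s.
With the tool pointing down it reaches from about 400 to 875 mm from the base axis. Payload 4.4 kg.
Tool frame: the origin (TCP) lies on the mounting face of the last link; the fingertips stand 173 mm ahead of it and the grasp point (between the pads) lies 155 mm ahead of it; z points along the fingers, y is the line along which they close (so a half turn about z gives the same grasp; the last joint's range is limited). The gripper opens to 85 mm and grips with 20 to 120 N. Pads are 22 mm wide; open, the fingers measure 114 mm over their backs; the gripper's body (76 mm by 85 mm) begins 54 mm behind the grasp point. The pads swing forward as they close: fully open they stand 13 mm farther back than shut.
Start: joints at [-1.244, 0.628, 0.038, 1.517, -0.027, 0.996, -0.02], TCP at [248.788, 600.516, 404.713] pointing down, gripper open.
Joint ranges: [-3.06, 3.06], [-0.37, 2.12], [-1.25, 1.32], [0.18, 2.47], [-1.1, 4.24], [0.23, 1.98], [-2.94, 2.94]. Speed limits (rad/s): [2.57, 2.57, 3.14, 3.14, 3.14, 3.14, 3.14].

### API

Orientations are given as [roll, pitch, yaw] about the fixed x, y, z axes, in that order (R = Rz(yaw) Ry(pitch) Rx(roll)).
In Python, from cell import * gives the robot as it stands. The module is installed in compiled form; this text tells all that it offers.
- The arm moves only by the tool jog_arm, never from a script. Its argument "steps" is a list of rows, each a list of 7 numbers: the opening, from -1 (shut) to 1 (fully open), so that 0 is half open, then the shift along the tool's x, y, z as a fraction of full scale, then the turn, a rotation vector about the tool's x, y, z as a fraction of full scale. A call has 1 to 10 rows; each row shifts and turns the commanded pose from where the row before left it, along the tool's axes as they then stand; what a row does not reach is not made up. Full scale, the value 1, is 500 mm for a shift and 2 rad for a turn. A row lasts 1/8 s, in which the tool goes at most 62.5 mm and 10.7 degrees, less where a joint would pass 70% of its speed; a pose out of reach is approached as far as the arm can. A call with a number of a shift or a turn outside -1 to 1 is refused whole. A call with a gripper value outside its range is refused whole. The fingers move at their own pace and stop on an object; the grip force is fixed at half the most. Time passes only in rows, so rows that do not move let the fingers close. It gives the time, the measured TCP pose, the force, the opening and the grip force at its end, in the units of the state.
- read_state(): the state, without advancing time (a new reading comes with each control period).
- get_image(name): name is "scene" or "side" or "wrist"; returns a dict with "pixels" (400x640x3 uint8, red, green, blue), "depth" (400x640 float32, mm along the optical axis (not along the pixel's ray), 0 where there is no reading), "vertical_fov" (degrees; the focal length in pixels is half the picture's height over the tangent of half this angle, whatever the lens; pixels are square), "cx", "cy" (the principal point, pixels), "R" (3x3) and "t" (3): a world point X has camera coordinates R X + t. Camera axes: x right, y down, z forward; pixel columns grow to the right and rows downward; lengths in mm; the calibration is good to about 2 mm. A picture is of the moment at which its call begins.
- finish_job(): hands the job in; it is judged then, once.
The state is a dict: "clock": time; "qpos": joint angles; "qd": joint speeds; "tau": joint torques, N m; "eef_pos": TCP position; "tool_rot": TCP orientation; "force": force on the tool from outside, world axes, zero at the start; "torque": the same for the moment, N m; "width": finger opening in mm; "gripper_force": force on a finger pad.
Only numpy, scipy, OpenCV 4.12 (cv2) and the standard library are available. Lean on these libraries where they do the work, as an engineer would, in place of code of your own. Each camera call takes 0.05 s, during which the arm holds its last target. There are 200 camera calls.

### The job

On the tipping dispenser, turn the red-handled dial until its largest opening lies over the lid's pour window, and stand the mint bowl upright in the middle of the round cork pad in front of it, all while the canister is still upright. Then swing the canister over by its crank so that all five chocolate nuts drop into the bowl, rocking it if any hang back, and swing it back fully upright. Leave the dial on the largest opening, the bowl on the pad with the nuts in it, and the white espresso cup undisturbed.

Things in the scene. Friction and masses are not known exactly. Their poses are not given: they have to be found in the camera images.
- stand: Fixed steel stand of the dispenser. Origin on the worktop, straight below the shaft; its -x side is the front (pad side), z up. Base plate 255 x 150 x 8 mm, from x=-195 to +60 mm. Two posts, 34 mm wide in x, 10 mm thick, at y=+-58 mm, reach z=185 mm. The canister's shaft runs along the stand's y axis at z=165 mm.
- pad (a point): Centre of the upper face of the round cork pad, 104 mm across, fixed on the base plate: at stand (-130, 0, 11) mm.
- canister (a joint): Tip angle of the clear canister about the shaft (rad): 0 upright (stop), grows as its top swings to the front (stand -x) and down; 1.57 level, 2.2 stop. Stays where left; 0.45 N m friction (about 6 N at the crank handle). Canister 80 mm across, 72 inside; upright it spans 107 to 280 mm over the worktop. With the largest opening over the window nuts roll out past level and are all out by about 2.1.
- crank_grip (a point): Middle of the crank's black handle, a bar 14 mm thick, 64 mm long, parallel to the shaft, 85 mm from its axis; it turns with the canister. Canister upright: at stand (+74, -115, 208) mm, up and back; at canister angle 2.09: at (-74, -115, 208), up and forward. The crank arm is at stand y=-76 mm.
- dial (a joint): Angle of the steel dial on the canister (rad), growing counterclockwise from above: at 0 its largest opening, a fan 70 degrees wide and 28 mm long, lies over the like pour window at the front of the lid, by a small red pointer. A 12 mm opening and a cluster of 4 mm holes, too small for nuts, lie 120 degrees to either side. Turns from -1.5 to 1.6, no detents; friction 0.06 N m holds it.
- dial_grip (a point): On the dial's axis, where to grip its red handle: when upright 303.5 mm above the worktop, straight over the shaft. The handle is an upright bar 12 mm thick, 38 mm long, 34 mm high (top at 313.5 mm, dial face at 279.5 mm). At dial angle 0 its length lies along the stand's y axis, and it turns with the dial (yaw of the length = stand yaw + dial angle + 90 degrees).
- mint_bowl: Loose round mint-green ceramic bowl, 0.25 kg, 112 mm across the rim, 45 mm high, foot 62 mm across, wall about 5 mm and leaning about 20 degrees outward near the rim. Origin at the centre of its underside, z up. It can be pinched by the rim, one finger inside and one outside, about 51 mm from its centre; fingers leaned along the wall keep it level.
- nut0_center (a point): Centre of chocolate-coated nut 1 of 5: a dark brown ball 16 mm across, 12 g, at first on the canister's floor.
- nut1_center (a point): Centre of chocolate-coated nut 2 of 5: a dark brown ball 16 mm across, 12 g, at first on the canister's floor.
- nut2_center (a point): Centre of chocolate-coated nut 3 of 5: a dark brown ball 16 mm across, 12 g, at first on the canister's floor.
- nut3_center (a point): Centre of chocolate-coated nut 4 of 5: a dark brown ball 16 mm across, 12 g, at first on the canister's floor.
- nut4_center (a point): Centre of chocolate-coated nut 5 of 5: a dark brown ball 16 mm across, 12 g, at first on the canister's floor.
- espresso_cup: White espresso cup, 59 x 83 x 52 mm, loose, between the bowl and the stand; a bystander to be left alone. Origin at the middle of its underside.
There are look-alikes about, which are no part of the job. What is shaped like the mint_bowl but orange or purple is not meant.

How it is judged:
By the outcome, as a careful person would: the job done as asked, in the order asked, and still so for the second after the job is handed in, with the robot touching nothing.
It also fails if it takes over 72 s, if anything falls off the work surface, if the arm or the gripper's body presses on something with over 40 N, if the wrist force passes 120 N, or if a joint passes its speed limit or range.

## Working session

There is one attempt and no reset: what is moved stays moved. The work goes in short steps, Python scripts to look and compute and a tool call to move; the robot and the scene stay as the last step left them, time stands still between calls to the robot, and variables do not carry over. Pictures are saved under pics/ and viewed, at most 10 in all, crops included, and the job is handed in when it is done.

Besides the shell and the picture viewer there is one more tool, called as name(argument=value, ...), one argument or row to a line, values as JSON. jog_arm: Moves the arm, as the interface text tells. Shift numbers are shares of 500 mm and turn numbers shares of 2 rad, none past 1 either way. Its arguments: {"type":"object","properties":{"steps":{"type":"array"}},"required":["steps"]}

```bash
mkdir -p pics; cat > h.py <<'E'
from cell import *
import numpy as np, cv2
from scipy.spatial.transform import Rotation as Ro
def world(im,u,v,d=None):
    f=200/np.tan(np.radians(im["vertical_fov"])/2)
    d=im["depth"][v,u] if d is None else d
    c=np.stack([(u-im["cx"])*d/f,(v-im["cy"])*d/f,d+0*np.asarray(u)],-1)
    return (c-im["t"])@np.array(im["R"])
def cloud(im):
    v,u=np.mgrid[0:400,0:640]; return world(im,u,v)
def save(im,n,crop=None,s=1):
    p=im["pixels"][:,:,::-1]
    if crop: x0,y0,x1,y1=crop; p=p[y0:y1,x0:x1]
    cv2.imwrite("pics/"+n,cv2.resize(p,None,fx=s,fy=s,interpolation=cv2.INTER_CUBIC))
E
python3 - <<'E'
from h import *
import pickle
a=get_image("scene");b=get_image("side");pickle.dump((a,b),open("a.pkl","wb"))
cv2.imwrite("pics/a.png",cv2.resize(np.vstack([a["pixels"],b["pixels"]])[:,:,::-1],(480,600)) if 0 else a["pixels"][:,:,::-1]);save(b,"b.png")
print(read_state()); 
for i in(a,b):print(i["vertical_fov"],-np.array(i["R"]).T@i["t"])
E
```

```text
{'clock': 0.1, 'qpos': array([-1.2437774 ,  0.62924981,  0.03845171,  1.51827985, -0.02701687,
        0.9962732 , -0.02000978]), 'qd': array([-0.00050019, -0.00283736,  0.00134662, -0.00182056, -0.00049451,
        0.00033389,  0.00044658]), 'tau': array([ 3.72028502e-03, -5.64527500e+01,  1.23052005e+00, -1.93969792e+01,
        1.12133651e-02,  5.56772415e-03, -1.99354645e-05]), 'eef_pos': array([248.68516709, 600.26060889, 403.87959204]), 'tool_rot': array([-3.13990042e+00,  6.85494458e-06,  2.74874889e+00]), 'force': array([-0.00474211,  0.02346098,  0.5281631 ]), 'torque': array([-0.02636746,  0.03895025, -0.06300503]), 'gripper_force': 0.0, 'width': 85.37712287045031}
44.78671510982939 [ -41.58971925 -708.99120748  865.3918255 ]
50.040707786312 [ -58.09549359 -195.7476648   801.23676399]
```

View pics/a.png

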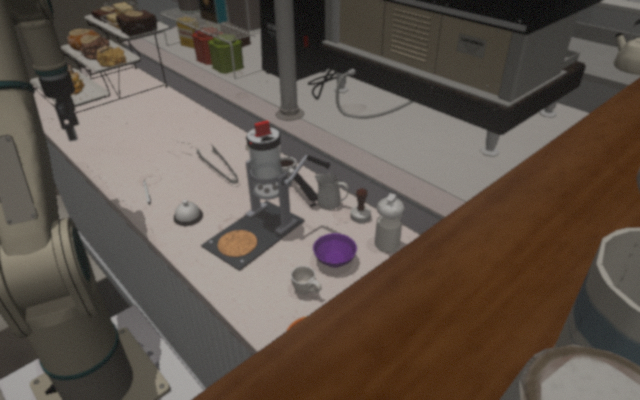

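View pics/b.png

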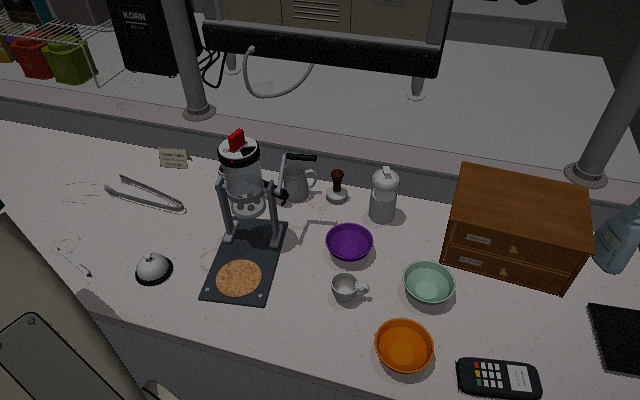

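The side view shows three bowls: purple (350,243), mint green (428,284) and orange (404,347). The mint one at (428,284) is meant, by its colour. The espresso cup is at (346,289), the pad at (239,278), the red dial handle at (237,140), and the crank handle at (300,157).

```bash
cat > m.py <<'E'
from h import *
import pickle
a,b=pickle.load(open("a.pkl","rb"))
W=cloud(b);hsv=cv2.cvtColor(b["pixels"],cv2.COLOR_RGB2HSV)
def box(x0,y0,x1,y1):
    m=np.zeros((400,640),bool);m[y0:y1,x0:x1]=1;return m
H,S,V=[hsv[...,i].astype(int) for i in range(3)]
ok=b["depth"]>0
mint=box(395,255,462,315)&(H>60)&(H<95)&(S>35)&ok
p=W[mint];print("mint",len(p),p.min(0),p.max(0))
rim=p[p[:,2]>40]; print("rim",len(rim))
A=np.c_[2*rim[:,:2],np.ones(len(rim))];s=np.linalg.lstsq(A,(rim[:,:2]**2).sum(1),rcond=None)[0];print("circ",s[:2],np.sqrt(s[2]+s[0]**2+s[1]**2))
def ell(mask,z):
    c=max(cv2.findContours(mask.astype(np.uint8),0,1)[0],key=cv2.contourArea).reshape(-1,2)
    f=200/np.tan(np.radians(b["vertical_fov"])/2)
    r=np.c_[(c-[b["cx"],b["cy"]])/f,np.ones(len(c))]@np.array(b["R"]);o=-np.array(b["R"]).T@b["t"]
    q=o+r*((z-o[2])/r[:,2])[:,None]
    return q,cv2.minEnclosingCircle(q[:,:2].astype(np.float32))
q,c=ell(box(210,255,268,300)&(H<20)&(S>90)&ok,11);print("pad",c, W[278,239])
q,c=ell(cv2.morphologyEx((box(395,255,462,315)&(H>55)&(H<100)&(S>35)).astype(np.uint8),3,np.ones((3,3)))>0,45);print("mint rim by contour",c)
red=box(215,120,255,160)&((H<8)|(H>172))&(S>150)&ok
p=W[red];print("red",len(p),p.min(0),p.max(0));t=p[p[:,2]>308];print(len(t),t.mean(0));_,sv,vt=np.linalg.svd((t-t.mean(0))[:,:2],full_matrices=0);print(vt[0],np.ptp((t-t.mean(0))[:,:2]@vt.T,axis=0))
pl=box(195,205,295,310)&ok&(W[...,2]>4.5)&(W[...,2]<13);p=W[pl][:,:2].astype(np.float32)
print("plate",cv2.minAreaRect(p),cv2.boxPoints(cv2.minAreaRect(p)))
cr=box(288,150,320,163)&(V<60)&ok;p=W[cr];p=p[(p[:,2]>190)&(p[:,2]<225)];print("crank",len(p),p.min(0),p.max(0),p.mean(0))
cu=box(328,268,375,305)&ok&(W[...,2]>15);p=W[cu];print("cup",p.min(0),p.max(0))
cv2.imwrite("pics/c.png",np.hstack([cv2.resize(b["pixels"][110:200,200:330,::-1],(520,360),interpolation=2),cv2.resize(b["pixels"][245:325,390:470,::-1],(260,260),interpolation=2)[:].repeat(1,0) if 0 else cv2.copyMakeBorder(cv2.resize(b["pixels"][245:325,390:470,::-1],(260,260)),0,100,0,0,0)]))
E
python3 m.py
```

```text
mint 1741 [ 472.15082771 -304.22456741    2.76228738] [ 582.82058816 -195.80286479   47.29776012]
rim 264
circ [ 527.21891757 -250.32137896] 52.99784933174947
pad ((441.75482177734375, 159.49195861816406), 53.005821228027344) [440.90146147 156.66669097  10.54473218]
mint rim by contour ((523.6287841796875, -250.40042114257812), 57.8506965637207)
red 296 [534.12216826 138.02930104 268.42504295] [589.68021824 193.11788222 314.54435844]
84 [569.64651678 177.26963606 311.42728915]
[-0.96124695  0.27568878] [37.16728396 13.29968778]
plate ((504.7505798339844, 168.07080078125), (256.8905029296875, 150.2605438232422), 8.142411231994629) [[366.95917 224.25148]
 [388.2412   75.5057 ]
 [642.542   111.89012]
 [621.25995 260.6359 ]]
crank 179 [649.8843405   40.59860504 201.48757932] [672.73084688 104.00831332 215.94490731] [658.61122751  71.59838166 209.80465831]
cup [ 437.10712476 -131.54284143   15.1668452 ] [496.27337034 -51.09127684  53.81889448]
```

View pics/c.png

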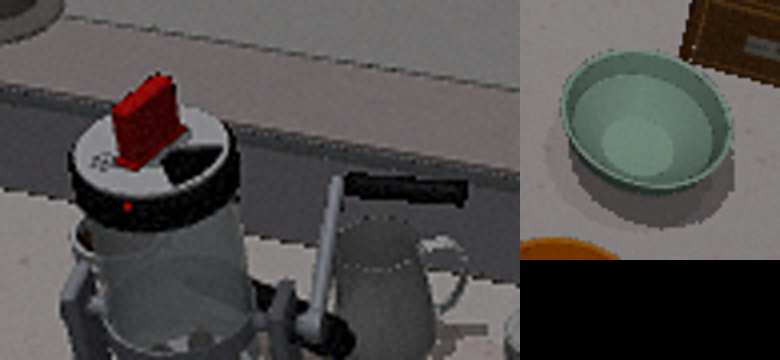

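The crop confirms it: the mint bowl is at side-view pixel (428,284), with rim radius about 55 mm. The dial's large opening points to the -y side, about 66° counterclockwise from the red pointer. Stand origin is about (570.5, 177.7) with yaw 8.1°, and the pad and crank agree with that.

```bash
cat >> h.py <<'E'
def rel(pos,rpy,grasp=False):
    """shift and turn still to go, as printed fractions, from measured pose; grasp: pos is the grasp point"""
    s=read_state();R0=Ro.from_euler("xyz",s["tool_rot"]);R1=Ro.from_euler("xyz",rpy)
    pos=np.array(pos,float)-(155*R1.as_matrix()[:,2] if grasp else 0)
    print("t",s["clock"],"at",s["eef_pos"].round(1),s["tool_rot"].round(3),"F",s["force"].round(1),"w",round(s["width"],1))
    print("shift",(R0.inv().apply(pos-s["eef_pos"])/500).round(4),"turn",((R0.inv()*R1).as_rotvec()/2).round(4))
E
echo
```

jog_arm(
  steps=[
    [1,-0.08,-0.045,-0.08,0,0,0],
    [1,-0.08,-0.045,-0.08,0,0,0],
    [1,-0.08,-0.045,-0.08,0,0,0],
    [1,-0.09,-0.05,0,0,0,0],
    [1,-0.09,-0.05,0,0,0,0],
    [1,-0.09,-0.05,0,0,0,0],
    [1,-0.09,-0.05,0,0,0,0],
    [1,-0.09,-0.05,0,0,0,0],
    [1,-0.09,-0.05,0,0,0,0],
    [1,-0.09,-0.05,0,0,0,0],
  ],
)

```text
clock: 1.35
eef_pos: [558.6, 208.6, 524.4]
tool_rot: [-3.141, -0.001, 2.749]
force: [0.7, 0.3, 1.2]
width: 85.1
gripper_force: 0.0
```

```bash
python3 -c "
from h import *
rel([570.5,177.7,305],[np.pi,0,np.radians(164)],1)"
```

```text
t 1.35 at [558.6 208.6 524.4] [-3.141e+00 -1.000e-03  2.749e+00] F [0.7 0.3 1.2] w 85.1
shift [-0.0458 -0.0479  0.1287] turn [-0.0002 -0.0003 -0.0567]
```

jog_arm(
  steps=[
    [1,-0.046,-0.048,0,0,0,-0.057],
    [1,0,0,0,0,0,0],
    [1,0,0,0.06,0,0,0],
    [1,0,0,0.05,0,0,0],
    [1,0,0,0.018,0,0,0],
    [1,0,0,0,0,0,0],
    [-1,0,0,0,0,0,0],
    [-1,0,0,0,0,0,0],
    [-1,0,0,0,0,0,0],
    [-1,0,0,0,0,0,0],
  ],
)

```text
clock: 2.6
eef_pos: [570.0, 179.1, 461.0]
tool_rot: [3.141, 0.0, 2.863]
force: [2.3, 8.5, 1.8]
width: 12.3
gripper_force: 5.5
```

```bash
python3 -c "
from h import *
rel([570.5,177.7,305],[np.pi,0,np.radians(98.1)],1);print(read_state()['qpos'])"
```

```text
t 2.6 at [570.  179.1 461. ] [3.141 0.    2.863] F [2.3 8.5 1.8] w 12.3
shift [-0.0018 -0.0024  0.0019] turn [ 5.000e-04 -1.000e-04  5.752e-01]
[-0.41833769  0.49672992  0.10492679  1.60071188 -0.05823412  1.04642291
  0.99492245]
```

jog_arm(
  steps=[
    [-1,0,0,0,0,0,0],
    [-1,0,0,0,0,0,0.07],
    [-1,0,0,0,0,0,0.07],
    [-1,0,0,0,0,0,0.07],
    [-1,0,0,0,0,0,0.07],
    [-1,0,0,0,0,0,0.07],
    [-1,0,0,0,0,0,0.07],
    [-1,0,0,0,0,0,0.07],
    [-1,0,0,0,0,0,0.07],
    [-1,0,0,0,0,0,0.015],
  ],
)

```text
clock: 3.85
eef_pos: [570.5, 180.3, 461.2]
tool_rot: [3.138, -0.001, 1.714]
force: [3.0, 3.3, 1.1]
width: 10.8
gripper_force: 61.2
```

```bash
python3 - <<'E'
from h import *
rel([570.5,177.7,305],[np.pi,0,np.radians(98.1)],1);s=read_state();print(s['qpos'],s['torque'])
b=get_image("side");W=cloud(b);hsv=cv2.cvtColor(b["pixels"],cv2.COLOR_RGB2HSV);save(b,"d.png",(190,100,330,205),4)
E
```

```text
t 3.85 at [570.5 180.3 461.2] [ 3.138e+00 -1.000e-03  1.714e+00] F [3.  3.3 1.1] w 10.8
shift [-0.0051 -0.0008  0.0024] turn [ 0.0016 -0.0007  0.0008]
[-0.60980756  0.52272221  0.41007531  1.60502095 -0.23162433  1.05860111
  0.00786558] [ 0.84616372 -0.70406951  0.1431264 ]
```

View pics/d.png

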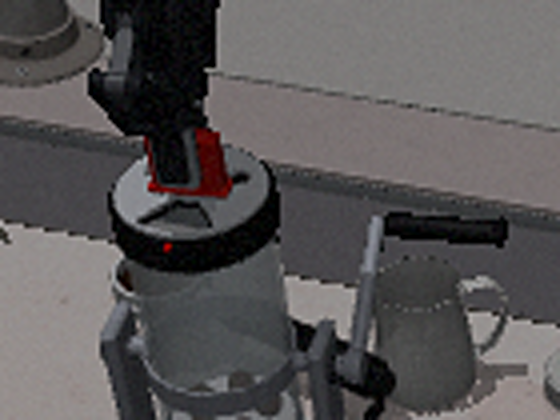

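The dial's fan opening, at crop pixel (175,213), now lies at the red pointer (168,247). I'll release it, rise, and check the bowl's neighbours.

jog_arm(
  steps=[
    [1,0,0,0,0,0,0],
    [1,0,0,0,0,0,0],
    [1,0,0,0,0,0,0],
    [1,0,0,-0.06,0,0,0],
    [1,0,0,-0.08,0,0,0],
    [1,0.11,0,0,0,0,0],
  ],
)

```text
clock: 4.65
eef_pos: [564.2, 228.2, 535.0]
tool_rot: [3.134, 0.002, 1.703]
force: [1.4, 1.6, 0.3]
width: 85.5
gripper_force: 0.0
```

```bash
python3 - <<'E'
from h import *
b=get_image("side");W=cloud(b);hsv=cv2.cvtColor(b["pixels"],cv2.COLOR_RGB2HSV)
H,S,V=[hsv[...,i].astype(int) for i in range(3)];ok=b["depth"]>0
def rng(n,m):
    p=W[m&ok];print(n,len(p),np.percentile(p,1,axis=0).round(),np.percentile(p,99,axis=0).round());return p
v,u=np.mgrid[0:400,0:640]
p=rng("red",(abs(u-235)<25)&(abs(v-140)<20)&((H<8)|(H>172))&(S>150));t=p[p[:,2]>308]
r=cv2.minAreaRect(t[:,:2].astype(np.float32));_,sv,vt=np.linalg.svd((t-t.mean(0))[:,:2],full_matrices=0);print(r,vt[0],np.degrees(np.arctan2(*vt[0][::-1])),len(t))
rng("orange",(abs(u-404)<35)&(abs(v-347)<30)&(H<20)&(S>150))
rng("purple",(abs(u-350)<28)&(abs(v-243)<22)&(H>120)&(H<160)&(S>100))
for ang in (188,240,150):
    a=np.radians(ang);n=np.array([np.cos(a),np.sin(a)])
    z=np.r_[-n*np.sin(np.radians(20)),-np.cos(np.radians(20))]  # tool z leans to the centre
    for sgn in (1,-1):
        y=sgn*np.r_[n*np.cos(np.radians(20)),-np.sin(np.radians(20))];R=np.c_[np.cross(y,z),y,z];e=Ro.from_matrix(R).as_euler("xyz");print(ang,e)
        rel([*(np.array([527,-250])+52*n),90],e,1)
E
```

```text
red 330 [560. 139. 272.] [578. 197. 314.]
((570.6624145507812, 177.58534240722656), (13.308792114257812, 37.349185943603516), 8.044285774230957) [ 0.16109025 -0.98693968] -80.72981600608341 84
orange 2559 [ 315. -274.    5.] [ 420. -170.   46.]
purple 1429 [ 538. -111.    5.] [645.  -8.  46.]
188 [-2.7925268   0.         -1.43116999]
t 4.7 at [560.8 241.2 532.1] [ 3.139 -0.008  1.719] F [-1.9  8.1 -1.5] w 85.3
shift [-0.9645 -0.4232  0.5844] turn [ 0.0071 -0.2703 -1.5438]
188 [2.7925268  0.         1.71042267]
t 4.7 at [560.8 241.2 532.1] [ 3.139 -0.008  1.719] F [-1.9  8.1 -1.5] w 85.3
shift [-0.9645 -0.4232  0.5844] turn [-0.1733 -0.0046  0.0035]
240 [-2.7925268   0.         -0.52359878]
t 4.7 at [560.8 241.2 532.1] [ 3.139 -0.008  1.719] F [-1.9  8.1 -1.5] w 85.3
shift [-1.1306 -0.3439  0.5833] turn [0.0906 0.1918 1.1078]
240 [2.7925268  0.         2.61799388]
t 4.7 at [560.8 241.2 532.1] [ 3.139 -0.008  1.719] F [-1.9  8.1 -1.5] w 85.3
shift [-1.1306 -0.3439  0.5833] turn [-0.1597  0.0754 -0.4453]
150 [-2.7925268  0.        -2.0943951]
t 4.7 at [560.8 241.2 532.1] [ 3.139 -0.008  1.719] F [-1.9  8.1 -1.5] w 85.3
shift [-0.8355 -0.3776  0.5855] turn [ 0.0803 -0.2152 -1.2196]
150 [2.79252680e+00 2.22044605e-16 1.04719755e+00]
t 4.7 at [560.8 241.2 532.1] [ 3.139 -0.008  1.719] F [-1.9  8.1 -1.5] w 85.3
shift [-0.8355 -0.3776  0.5855] turn [-0.168  -0.0627  0.3316]
```

jog_arm(
  steps=[
    [0,-0.096,-0.04,0,0,0,0],
    [0,-0.096,-0.04,0,0,0,0],
    [0,-0.096,-0.04,0,0,0,0],
    [0,-0.096,-0.04,0,0,0,0],
    [0,-0.096,-0.04,0.04,0,0,0],
    [0,-0.096,-0.04,0.05,0,0,0],
    [0,-0.096,-0.04,0.05,0,0,0],
    [0,-0.096,-0.04,0.05,0,0,0],
    [0,-0.096,-0.04,0.05,0,0,0],
    [0,-0.096,-0.04,0.05,0,0,0],
  ],
)

```text
clock: 5.95
eef_pos: [431.4, -271.4, 384.8]
tool_rot: [-3.142, -0.0, 1.714]
force: [0.9, 0.1, 1.0]
width: 42.6
gripper_force: 0.0
```

jog_arm(
  steps=[
    [-0.1,0,0,0,-0.06,0,0],
    [-0.1,0,0,0,-0.06,0,0],
    [-0.1,0,0,0,-0.053,0,0],
    [-0.1,0,0,0,0,0,0],
  ],
)

```text
clock: 6.45
eef_pos: [430.7, -270.6, 385.6]
tool_rot: [2.796, -0.001, 1.711]
force: [-1.6, 0.5, 0.1]
width: 38.3
gripper_force: 0.0
```

```bash
python3 - <<'E'
from h import *
n=-np.array([np.cos(np.radians(8)),np.sin(np.radians(8))])
for z in (90,42): rel([*(np.array([527,-250])+52*n),z],[2.7925,0,1.7104],1)
E
```

```text
t 6.45 at [ 430.7 -270.6  385.6] [ 2.796e+00 -1.000e-03  1.711e+00] F [-1.6  0.5  0.1] w 38.3
shift [ 0.0136 -0.1143  0.2776] turn [-0.002  -0.0007 -0.0002]
t 6.45 at [ 430.7 -270.6  385.6] [ 2.796e+00 -1.000e-03  1.711e+00] F [-1.6  0.5  0.1] w 38.3
shift [ 0.0135 -0.1468  0.368 ] turn [-0.002  -0.0007 -0.0002]
```

jog_arm(
  steps=[
    [-0.1,0.0034,-0.0286,0.0694,0,0,0],
    [-0.1,0.0034,-0.0286,0.0694,0,0,0],
    [-0.1,0.0034,-0.0286,0.0694,0,0,0],
    [-0.1,0.0034,-0.0286,0.0694,0,0,0],
    [-0.1,0,-0.0163,0.045,-0.002,0,0],
    [-0.1,0,-0.008,0.022,0,0,0],
    [-0.1,0,-0.008,0.022,0,0,0],
    [-0.1,0,0,0,0,0,0],
  ],
)

```text
clock: 7.45
eef_pos: [444.2, -286.7, 216.4]
tool_rot: [2.832, -0.038, 1.726]
force: [-0.8, -0.2, -0.4]
width: 38.1
gripper_force: 0.0
```

```bash
python3 - <<'E'
from h import *
n=-np.array([np.cos(np.radians(8)),np.sin(np.radians(8))])
rel([*(np.array([527,-250])+52*n),42],[2.7925,0,1.7104],1)
b=get_image("side");save(b,"e.png",(360,190,500,330),4)
E
```

```text
t 7.45 at [ 444.2 -286.7  216.4] [ 2.832 -0.038  1.726] F [-0.8 -0.2 -0.4] w 38.1
shift [ 0.0479 -0.0515  0.0458] turn [-0.0199 -0.0208  0.0013]
```

View pics/e.png

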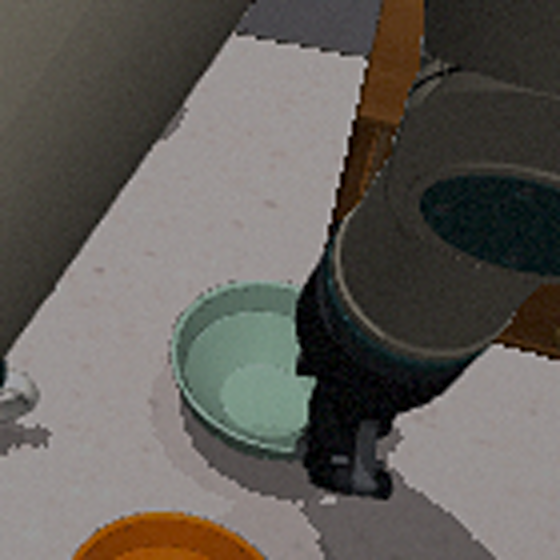

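The pose was out of reach: the arm stopped askew at the bowl's near rim (crop about (340,450)), not touching it. I'll back off and pinch from the left (+y) side, leaning sideways instead.

jog_arm(
  steps=[
    [-0.1,0,0,-0.1,0,0,0],
    [-0.1,0,0,-0.1,0,0,0],
    [-0.1,0,0,-0.1,0,0,0],
    [-0.1,0,0,0,0,0,0],
  ],
)

```text
clock: 8.0
eef_pos: [399.3, -300.2, 363.2]
tool_rot: [2.826, -0.033, 1.725]
force: [0.1, 0.3, -0.7]
width: 38.3
gripper_force: 0.0
```

```bash
cat >> h.py <<'E'
def pinch(c,ang,z,lean=20,r=52):
    a,l=np.radians([ang,lean]);n=np.array([np.cos(a),np.sin(a)])
    rel([*(np.array(c)+r*n),z],[-np.pi+l,0,a+np.pi/2],1)
E
python3 - <<'E'
from h import *
pinch([527,-250],75,130)
R=Ro.from_euler("xyz",[-np.pi+.349,0,np.radians(165)]).as_matrix();print(R)
s=read_state();print(s["qpos"]); rel(s["eef_pos"],[np.pi,0,np.radians(98)]);rel([527,-250,400],[np.pi,0,np.radians(165)])
E
```

```text
t 8.0 at [ 399.3 -300.2  363.2] [ 2.826 -0.033  1.725] F [ 0.1  0.3 -0.7] w 38.3
shift [0.2464 0.2784 0.2835] turn [ 0.3031 -0.0246 -0.5876]
[[-0.96592583  0.24321618 -0.08850531]
 [ 0.25881905  0.90769512 -0.33030632]
 [ 0.         -0.34195826 -0.93971514]]
[ 0.44725993  0.46620411  0.32289568  2.0719992  -0.79020382  0.58680381
  1.53439645]
t 8.0 at [ 399.3 -300.2  363.2] [ 2.826 -0.033  1.725] F [ 0.1  0.3 -0.7] w 38.3
shift [0. 0. 0.] turn [ 0.1574 -0.0172  0.0045]
t 8.0 at [ 399.3 -300.2  363.2] [ 2.826 -0.033  1.725] F [ 0.1  0.3 -0.7] w 38.3
shift [0.0624 0.2768 0.015 ] turn [ 0.1489  0.0767 -0.5751]
```

jog_arm(
  steps=[
    [-0.1,0.0125,0.055,0.003,0,0,0],
    [-0.1,0.0125,0.055,0.003,0,0,0],
    [-0.1,0.0125,0.055,0.003,0,0,0],
    [-0.1,0.0125,0.055,0.003,0,0,0],
    [-0.1,0.0125,0.055,0.003,0,0,0],
    [-0.1,0,0,0,0.079,-0.008,0],
    [-0.1,0,0,0,0.079,-0.008,0],
    [-0.1,0,0,0,0,0,0.085],
    [-0.1,0,0,0,0,0,0.085],
    [-0.1,0,0,0,0,0,0.085],
  ],
)

```text
clock: 9.25
eef_pos: [526.7, -248.3, 394.2]
tool_rot: [-3.131, -0.004, 1.206]
force: [0.3, -0.0, -0.3]
width: 38.3
gripper_force: 0.0
```

jog_arm(
  steps=[
    [-0.1,0,0,0,0,0,0.085],
    [-0.1,0,0,0,0,0,0.085],
    [-0.1,0,0,0,0,0,0.085],
    [-0.1,0,0,0,0,0,0.085],
    [-0.1,0,0,0,0,0,0.085],
    [-0.1,0,0,0,0,0,0.085],
    [-0.1,0,0,0,0,0,0.085],
    [-0.1,0,0,0,0,0,0.085],
    [-0.1,0,0,0,0,0,0.05],
    [-0.1,0,0,0,0,0,0],
  ],
)

```text
clock: 10.5
eef_pos: [526.8, -248.6, 394.1]
tool_rot: [-3.137, 0.01, -0.247]
force: [-0.1, -0.1, -0.1]
width: 38.3
gripper_force: 0.0
```

```bash
sed -i 's/\[-np.pi+l,0,a+np.pi\/2\]/[np.pi-l,0,a-np.pi\/2]/' h.py
python3 - <<'E'
from h import *
pinch([527,-250],75,100);print(read_state()["qpos"])
E
```

```text
t 10.5 at [ 526.8 -248.6  394.1] [-3.137  0.01  -0.247] F [-0.1 -0.1 -0.1] w 38.3
shift [ 0.0071 -0.2059  0.2978] turn [-0.1768  0.0037  0.008 ]
[-0.22055976  0.81381593  1.12953137  1.73613667 -0.80399881  1.14792755
 -0.65825173]
```

jog_arm(
  steps=[
    [-0.1,0.0018,-0.0515,0.0745,0,0,0],
    [-0.1,0.0018,-0.0515,0.0745,0,0,0],
    [-0.1,0.0018,-0.0515,0.0745,0,0,0],
    [-0.1,0.0018,-0.0515,0.0745,0,0,0],
    [-0.1,0,0,0,-0.088,0.002,0.004],
    [-0.1,0,0,0,-0.088,0.002,0.004],
    [-0.1,0,0,0,0,0,0],
  ],
)

```text
clock: 11.38
eef_pos: [554.9, -147.1, 244.8]
tool_rot: [2.793, 0.001, -0.258]
force: [0.1, -0.1, 0.2]
width: 38.9
gripper_force: 0.0
```

```bash
python3 - <<'E'
from h import *
pinch([527,-250],75,41);print(read_state()["qpos"])
E
```

```text
t 11.375 at [ 554.9 -147.1  244.8] [ 2.793e+00  1.000e-03 -2.580e-01] F [ 0.1 -0.1  0.2] w 38.9
shift [-0.0005 -0.0366  0.1104] turn [-0.0005 -0.      0.0023]
[-0.49524432  1.10910258  1.13781549  1.87398263 -0.90904032  0.79859785
 -0.82886687]
```

Works. I'll descend, close, and check before lifting.

jog_arm(
  steps=[
    [-0.1,0,-0.016,0.048,0,0,0],
    [-0.1,0,-0.011,0.032,0,0,0],
    [-0.1,0,-0.01,0.03,0,0,0],
    [-0.1,0,0,0,0,0,0],
  ],
)

```text
clock: 11.88
eef_pos: [553.8, -150.9, 187.7]
tool_rot: [2.795, -0.0, -0.264]
force: [-0.5, 0.3, 0.6]
width: 38.4
gripper_force: 0.0
```

```bash
python3 - <<'E'
from h import *
pinch([527,-250],75,41)
b=get_image("side");save(b,"f.png",(360,190,500,330),4)
E
```

```text
t 11.875 at [ 553.8 -150.9  187.7] [ 2.795 -0.    -0.264] F [-0.5  0.3  0.6] w 38.4
shift [-0.0006 -0.0052  0.0004] turn [-0.0012  0.0002 -0.0012]
```

View pics/f.png

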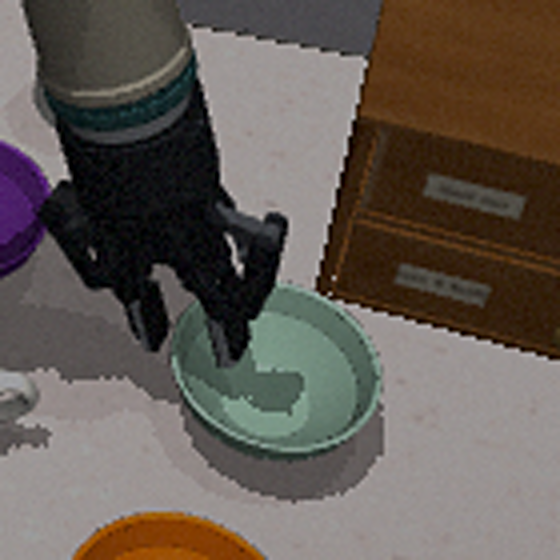

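One finger is inside the rim (crop (228,350)) and one outside (150,340). I'll close and lift a little.

jog_arm(
  steps=[
    [-0.1,0,-0.005,0,0,0,0],
    [-1,0,0,0,0,0,0],
    [-1,0,0,0,0,0,0],
    [-1,0,0,0,0,0,0],
    [-1,0,0,0,0,0,0],
    [-1,0,0.007,-0.019,0,0,0],
    [-1,0,0.014,-0.038,0,0,0],
    [-1,0,0.014,-0.038,0,0,0],
    [-1,0,0.02,-0.056,0,0,0],
    [-1,0,0,0,0,0,0],
  ],
)

```text
clock: 13.18
eef_pos: [555.3, -149.1, 271.2]
tool_rot: [2.793, -0.007, -0.263]
force: [-0.3, 0.3, -2.3]
width: 5.2
gripper_force: 58.3
```

```bash
cat > bowl.py <<'E'
from h import *
def bowl(b=None):
    b=b or get_image("side");W=cloud(b);hsv=cv2.cvtColor(b["pixels"],cv2.COLOR_RGB2HSV)
    H,S,V=[hsv[...,i].astype(int) for i in range(3)]
    m=((H>60)&(H<95)&(S>35)&(V>40)&(W[...,0]<620)).astype(np.uint8)
    n,l,st,_=cv2.connectedComponentsWithStats(cv2.morphologyEx(m,3,np.ones((3,3),np.uint8)))
    k=1+st[1:,4].argmax();return W[(l==k)&(m>0)&(b["depth"]>0)],st[k],b
def report():
    p,st,b=bowl();print("bowl px",st,"lo",np.percentile(p,0.5,axis=0).round(1),"hi",np.percentile(p,99.5,axis=0).round(1));return p,b
E
python3 - <<'E'
from bowl import *
p,b=report();s=read_state();print(s["eef_pos"],s["tool_rot"],s["qpos"],s["width"],s["gripper_force"])
# rim: highest points per angle around centre
c=(np.percentile(p,.5,axis=0)+np.percentile(p,99.5,axis=0))[:2]/2
a=np.degrees(np.arctan2(p[:,1]-c[1],p[:,0]-c[0]))//45
for k in range(-4,4):
    q=p[a==k]; 
    if len(q)>20: print(k*45, np.percentile(q[:,2],97).round(1))
save(b,"g.png",(340,150,500,330),3)
E
```

```text
bowl px [ 408  236   56   46 1823] lo [ 475.6 -304.8   85.6] hi [ 582.6 -199.7  127.2]
[ 554.97752071 -148.50423856  269.50791049] [ 2.79417279 -0.00457714 -0.26326032] [-0.50485854  1.07921641  1.17062435  1.86488166 -0.8726549   0.83015965
 -0.84712227] 4.748176004780614 58.275544561911374
-180 123.6
-135 122.9
-90 122.7
-45 123.0
0 124.9
45 120.8
90 127.7
135 125.5
```

View pics/g.png

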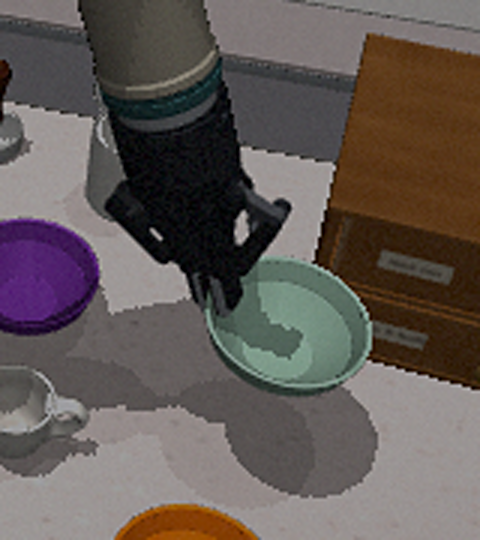

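The bowl is held level at crop (290,325), rim about 123 mm all round. Now the carry toward the pad.

```bash
python3 - <<'E'
from h import *
pinch([527,-250],75,160);pinch([441.7,159.5],75,160);pinch([441.7,159.5],98,160)
E
```

```text
t 13.225 at [ 555.  -148.5  269.5] [ 2.794 -0.005 -0.263] F [-0.3  0.4 -3. ] w 4.7
shift [-0.0012  0.0251 -0.0678] turn [-0.0008 -0.0019 -0.0015]
t 13.225 at [ 555.  -148.5  269.5] [ 2.794 -0.005 -0.263] F [-0.3  0.4 -3. ] w 4.7
shift [-0.379  -0.6761 -0.3235] turn [-0.0008 -0.0019 -0.0015]
t 13.225 at [ 555.  -148.5  269.5] [ 2.794 -0.005 -0.263] F [-0.3  0.4 -3. ] w 4.7
shift [-0.4611 -0.6602 -0.3182] turn [-0.0004  0.0666 -0.1901]
```

jog_arm(
  steps=[
    [-1,0,0.012,-0.034,0,0,0],
    [-1,0,0.012,-0.034,0,0,0],
    [-1,-0.025,-0.04,-0.02,0,0,0],
    [-1,-0.05,-0.08,-0.03,0,0,0],
    [-1,-0.055,-0.09,-0.035,0,0,0],
    [-1,-0.055,-0.09,-0.035,0,0,0],
    [-1,-0.055,-0.09,-0.035,0,0,0],
    [-1,-0.055,-0.09,-0.035,0,0,0],
    [-1,-0.05,-0.08,-0.03,0,0,0],
    [-1,-0.03,-0.05,-0.015,0,0,0],
  ],
)

```text
clock: 14.48
eef_pos: [458.3, 218.9, 311.0]
tool_rot: [2.795, -0.003, -0.26]
force: [-0.4, -0.1, -1.7]
width: 4.4
gripper_force: 58.4
```

```bash
python3 - <<'E'
from h import *
pinch([441.7,159.5],75,160);pinch([441.7,159.5],98,160);print(read_state()["qpos"])
E
```

```text
t 14.475 at [458.3 218.9 311. ] [ 2.795 -0.003 -0.26 ] F [-0.4 -0.1 -1.7] w 4.4
shift [-0.0011 -0.0852 -0.0195] turn [-0.001  -0.0018  0.0003]
t 14.475 at [458.3 218.9 311. ] [ 2.795 -0.003 -0.26 ] F [-0.4 -0.1 -1.7] w 4.4
shift [-0.0832 -0.0695 -0.0141] turn [-0.0007  0.0667 -0.1884]
[-1.24708653  1.04516428  1.28454534  1.92039745 -0.75476708  1.09845357
 -1.492486  ]
```

jog_arm(
  steps=[
    [-1,-0.02,-0.01,0,0,0.017,-0.047],
    [-1,-0.02,-0.015,0,0,0.017,-0.047],
    [-1,-0.02,-0.015,0,0,0.017,-0.047],
    [-1,-0.015,-0.015,0,0,0.017,-0.047],
    [-1,0,0,0,0,0,0],
  ],
)

```text
clock: 15.1
eef_pos: [423.9, 246.9, 301.3]
tool_rot: [2.794, -0.002, 0.137]
force: [0.9, -0.0, -2.1]
width: 4.5
gripper_force: 58.4
```

```bash
python3 - <<'E'
from bowl import *
pinch([441.7,159.5],98.1,100);print(read_state()["qpos"])
p,b=report()
E
```

```text
t 15.1 at [423.9 246.9 301.3] [ 2.794e+00 -2.000e-03  1.370e-01] F [ 0.9 -0.  -2.1] w 4.5
shift [ 0.0103 -0.0681  0.0938] turn [-0.0006 -0.0001 -0.0024]
[-1.35573302  0.98195907  1.20996353  2.01268141 -0.74002723  0.88855206
 -1.22981692]
bowl px [ 207  218   57   45 1814] lo [385.2  88.1 101.4] hi [493.5 192.4 157.5]
```

```bash
python3 - <<'E'
from h import *
pinch([441.7,159.5],98.1,75)
E
```

```text
t 15.15 at [424.4 246.4 301.5] [ 2.793 -0.003  0.135] F [ 0.8 -0.7 -2.7] w 4.7
shift [ 0.0092 -0.0863  0.1406] turn [-0.0003 -0.0002 -0.0033]
```

jog_arm(
  steps=[
    [-1,0.0035,-0.023,0.032,0,0,0],
    [-1,0.0035,-0.023,0.032,0,0,0],
    [-1,0.0035,-0.022,0.03,0,0,-0.002],
    [-1,0,-0.009,0.025,0,0,0],
    [-1,0,-0.009,0.025,0,0,0],
    [-1,0,0,0,0,0,0],
  ],
)

```text
clock: 15.9
eef_pos: [427.2, 262.3, 217.5]
tool_rot: [2.792, 0.001, 0.14]
force: [-0.1, -0.2, -2.3]
width: 4.6
gripper_force: 58.4
```

```bash
python3 - <<'E'
from bowl import *
pinch([441.7,159.5],98.1,53);print(read_state()["qpos"])
p,b=report()
E
```

```text
t 15.9 at [427.2 262.3 217.5] [2.792e+00 1.000e-03 1.400e-01] F [-0.1 -0.2 -2.3] w 4.6
shift [-0.0001 -0.0151  0.0345] turn [ 0.0004  0.0009 -0.0006]
[-1.31018234  1.09323395  1.07042248  2.01675521 -0.87683073  0.78074832
 -1.20819239]
bowl px [ 209  241   55   44 1645] lo [388.5 103.6   7.1] hi [518.1 207.8  73.7]
```

jog_arm(
  steps=[
    [-1,0,-0.007,0.016,0,0,0],
    [-1,0,-0.005,0.012,0,0,0],
    [-1,0,-0.003,0.006,0,0,0],
    [-1,0,0,0,0,0,0],
  ],
)

```text
clock: 16.45
eef_pos: [427.5, 264.2, 200.4]
tool_rot: [2.793, -0.001, 0.141]
force: [-3.0, 2.8, 5.4]
width: 4.5
gripper_force: 65.4
```

```bash
python3 - <<'E'
from bowl import *
pinch([441.7,159.5],98.1,52)
p,b=report()
E
```

```text
t 16.45 at [427.5 264.2 200.4] [ 2.793e+00 -1.000e-03  1.410e-01] F [-3.   2.8  5.4] w 4.5
shift [-0.0014 -0.0006  0.0057] turn [-0.0003 -0.0004 -0.0004]
bowl px [ 210  245   54   44 1602] lo [388.9 106.2   7.9] hi [513.2 209.4  57.1]
```

jog_arm(
  steps=[
    [-0.3,0,0,0,0,0,0],
    [-0.3,0,0,0,0,0,0],
    [-0.3,0,0,0,0,0,0],
    [-0.3,0,0.01,-0.03,0,0,0],
    [-0.3,0,0.014,-0.04,0,0,0],
    [-0.3,0,0,-0.08,0,0,0],
    [-0.3,0,0,-0.1,0,0,0],
    [-0.3,0,0,-0.1,0,0,0],
  ],
)

```text
clock: 17.5
eef_pos: [420.2, 312.1, 371.2]
tool_rot: [2.792, -0.002, 0.139]
force: [0.3, 1.4, -0.4]
width: 30.1
gripper_force: 0.0
```

```bash
python3 - <<'E'
from bowl import *
p,b=report();r=p[p[:,2]>50]
A=np.c_[2*r[:,:2],np.ones(len(r))];s=np.linalg.lstsq(A,(r[:,:2]**2).sum(1),rcond=None)[0];print(s[:2],np.sqrt(s[2]+s[0]**2+s[1]**2))
save(b,"h.png",(170,100,340,320),2.7);s=read_state();print(s["eef_pos"],s["qpos"],s["tool_rot"])
rel([660,74.3,380],[np.pi,0,0.142]);rel([660,74.3,380],[np.pi,0,0.142-np.pi/2]);rel([660,74.3,380],[np.pi,0,0.142+np.pi/2])
E
```

```text
bowl px [ 210  245   51   44 1696] lo [388.3 107.3  15.3] hi [496.6 213.7  56.7]
[441.73822849 159.67588418] 53.212133025088825
[421.89004061 313.88661258 376.87648255] [-1.46337433  0.92103305  1.28915025  1.84516201 -0.60325955  1.09481282
 -1.41997431] [ 2.79589203 -0.01011749  0.14253176]
t 17.55 at [421.9 313.9 376.9] [ 2.796 -0.01   0.143] F [1.9 1.8 4.2] w 29.7
shift [0.4034 0.5106 0.1816] turn [ 0.1728 -0.0051 -0.0006]
t 17.55 at [421.9 313.9 376.9] [ 2.796 -0.01   0.143] F [1.9 1.8 4.2] w 29.7
shift [0.4034 0.5106 0.1816] turn [ 0.1316 -0.1396  0.7762]
t 17.55 at [421.9 313.9 376.9] [ 2.796 -0.01   0.143] F [1.9 1.8 4.2] w 29.7
shift [0.4034 0.5106 0.1816] turn [ 0.1396  0.1317 -0.7775]
```

View pics/h.png

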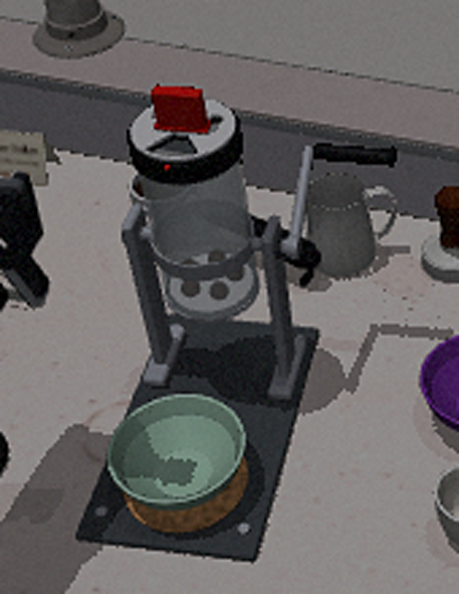

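The bowl is upright and centred on the pad (fit 441.7, 159.7). The dial opening is at the pointer and five nuts show on the canister floor. Next is the crank.

jog_arm(
  steps=[
    [0,0,0.03,-0.09,0.086,0,0],
    [0,0,0,-0.1,0.086,0,0],
    [0,0,0,-0.1,0,0,0],
    [0,0,0,0,0,0,-0.085],
    [0,0,0,0,0,0,-0.085],
    [0,0,0,0,0,0,-0.085],
    [0,0,0,0,0,0,-0.085],
    [0,0,0,0,0,0,-0.085],
    [0,0,0,0,0,0,-0.085],
    [0,0,0,0,0,0,-0.085],
  ],
)

```text
clock: 18.8
eef_pos: [419.0, 320.9, 516.1]
tool_rot: [3.139, 0.004, 1.334]
force: [-1.0, -0.1, -0.4]
width: 42.7
gripper_force: 0.0
```

jog_arm(
  steps=[
    [0,0,0,0,0,0,-0.085],
    [0,0,0,0,0,0,-0.085],
    [0,0,0,0,0,0,-0.02],
    [0,0,0,0,0,0,0],
  ],
)

```text
clock: 19.3
eef_pos: [419.0, 321.6, 515.5]
tool_rot: [3.141, 0.005, 1.707]
force: [0.2, 0.2, -0.1]
width: 42.7
gripper_force: 0.0
```

```bash
python3 - <<'E'
from h import *
c=np.array([570.5,177.7]);a=np.radians(8.1);M=np.array([[np.cos(a),-np.sin(a)],[np.sin(a),np.cos(a)]])
g=c+M@[74,-118];print(g,read_state()["qpos"])
rel([*g,350],[np.pi,0,a+np.pi/2],1);rel([*g,208],[np.pi,0,a+np.pi/2],1)
E
```

```text
[660.38809604  71.30389955] [-1.25836986  0.43283592  0.81992129  1.71073435 -0.3377489   1.14854201
 -0.20695352]
t 19.3 at [419.  321.6 515.5] [3.141 0.005 1.707] F [ 0.2  0.2 -0.1] w 42.7
shift [-0.5615  0.41    0.024 ] turn [ 0.0004  0.0023 -0.0024]
t 19.3 at [419.  321.6 515.5] [3.141 0.005 1.707] F [ 0.2  0.2 -0.1] w 42.7
shift [-0.5602  0.4098  0.308 ] turn [ 0.0004  0.0023 -0.0024]
```

jog_arm(
  steps=[
    [0,-0.05,0.035,0,0,0,0],
    [0,-0.08,0.06,0,0,0,0],
    [0,-0.08,0.06,0,0,0,0],
    [0,-0.08,0.06,0,0,0,0],
    [0,-0.08,0.06,0,0,0,0],
    [0,-0.08,0.06,0,0,0,0],
    [0,-0.07,0.045,0,0,0,0],
    [0,-0.04,0.03,0.05,0,0,0],
    [0,0,0,0.08,0,0,0],
    [0,0,0,0,0,0,0],
  ],
)

```text
clock: 20.55
eef_pos: [660.1, 73.5, 448.4]
tool_rot: [-3.135, 0.005, 1.708]
force: [-0.7, 0.6, 0.5]
width: 43.3
gripper_force: 0.0
```

```bash
cat >> h.py <<'E'
c=np.array([570.5,177.7]);a8=np.radians(8.1);M=np.array([[np.cos(a8),-np.sin(a8)],[np.sin(a8),np.cos(a8)]])
def crank(x,z,y=-118): rel([*(c+M@[x,y]),z],[np.pi,0,a8+np.pi/2],1)
E
python3 - <<'E'
from h import *
crank(74,208)
b=get_image("side");W=cloud(b);hsv=cv2.cvtColor(b["pixels"],cv2.COLOR_RGB2HSV)
v,u=np.mgrid[0:400,0:640];m=(abs(u-304)<16)&(abs(v-157)<8)&(hsv[...,2]<60)&(b["depth"]>0);p=W[m];p=p[(p[:,2]>190)&(p[:,2]<225)];q=(p[:,:2]-c)@M
print(len(p),q.min(0),q.max(0),p[:,2].max())
E
```

```text
t 20.55 at [660.1  73.5 448.4] [-3.135  0.005  1.708] F [-0.7  0.6  0.5] w 43.3
shift [-0.0036  0.0011  0.1707] turn [-0.0033  0.0024 -0.002 ]
175 [  65.8658967  -148.19228513] [ 82.16037594 -87.40740475] 215.09152579251946
```

jog_arm(
  steps=[
    [0,-0.0036,0.001,0.06,-0.003,0.002,-0.002],
    [0,0,0,0.06,0,0,0],
    [0,0,0,0.035,0,0,0],
    [0,0,0,0.015,0,0,0],
    [0,0,0,0,0,0,0],
    [-1,0,0,0,0,0,0],
    [-1,0,0,0,0,0,0],
    [-1,0,0,0,0,0,0],
    [-1,0,0,0,0,0,0],
  ],
)

```text
clock: 21.72
eef_pos: [661.5, 70.9, 367.5]
tool_rot: [3.137, 0.0, 1.714]
force: [-5.0, -0.7, 6.1]
width: 11.6
gripper_force: 58.6
```

```bash
python3 - <<'E'
from h import *
crank(74,208);s=read_state();print(s["gripper_force"],s["qpos"])
# list of tool shifts (tool x=stand y, tool y=stand x, tool z=down) along the arc from 30 deg, 10 rows of 6 deg
t=np.radians(30+6*np.arange(22));x=85*np.cos(t);z=85*np.sin(t)
for i in range(21): print(30+6*i, "y",round((x[i+1]-x[i])/500,4),"z",round(-(z[i+1]-z[i])/500,4))
E
```

```text
t 21.725 at [661.5  70.9 367.5] [3.137 0.    1.714] F [-5.  -0.7  6.1] w 11.6
shift [ 0.0011 -0.0021  0.0089] turn [0.0025 0.0002 0.001 ]
58.6469167470932 [-0.51033529  0.77788947  0.66776713  1.52395589 -0.53449612  1.0227275
  0.44170471]
30 y -0.0097 z -0.0149
36 y -0.0112 z -0.0138
42 y -0.0126 z -0.0126
48 y -0.0138 z -0.0112
54 y -0.0149 z -0.0097
60 y -0.0159 z -0.0081
66 y -0.0166 z -0.0064
72 y -0.0172 z -0.0046
78 y -0.0176 z -0.0028
84 y -0.0178 z -0.0009
90 y -0.0178 z 0.0009
96 y -0.0176 z 0.0028
102 y -0.0172 z 0.0046
108 y -0.0166 z 0.0064
114 y -0.0159 z 0.0081
120 y -0.0149 z 0.0097
126 y -0.0138 z 0.0112
132 y -0.0126 z 0.0126
138 y -0.0112 z 0.0138
144 y -0.0097 z 0.0149
150 y -0.0081 z 0.0159
```

jog_arm(
  steps=[
    [-1,0,-0.005,-0.0075,0,0,0],
    [-1,0,-0.005,-0.0075,0,0,0],
    [-1,0,-0.0112,-0.0138,0,0,0],
    [-1,0,0,0,0,0,0],
  ],
)

```text
clock: 22.22
eef_pos: [651.7, 69.7, 381.5]
tool_rot: [3.134, 0.001, 1.714]
force: [1.8, -0.7, -3.5]
width: 11.9
gripper_force: 59.5
```

```bash
cat > ck.py <<'E'
from h import *
s=read_state();g=s["eef_pos"]+155*Ro.from_euler("xyz",s["tool_rot"]).as_matrix()[:,2]
q=(g[:2]-c)@M;print("grasp stand",q.round(1),g[2].round(1),"ang",np.degrees(np.arctan2(g[2]-165,q[0])).round(1),"r",np.hypot(g[2]-165,q[0]).round(1),"F",s["force"].round(1),"T",s["torque"].round(1),"w",s["width"].round(1),s["gripper_force"].round(),"rot",s["tool_rot"].round(3),"t",s["clock"],"q",s["qpos"].round(2))
E
python3 ck.py
```

```text
Traceback (most recent call last):
  File "ck.py", line 3, in <module>
    q=(g[:2]-c)@M;print("grasp stand",q.round(1),g[2].round(1),"ang",np.degrees(np.arctan2(g[2]-165,q[0])).round(1),"r",np.hypot(g[2]-165,q[0]).round(1),"F",s["force"].round(1),"T",s["torque"].round(1),"w",s["width"].round(1),s["gripper_force"].round(),"rot",s["tool_rot"].round(3),"t",s["clock"],"q",s["qpos"].round(2))
                                                                                                                                                                                                              ^^^^^^^^^^^^^^^^
AttributeError: 'float' object has no attribute 'round'
```

jog_arm(
  steps=[
    [-1,0,-0.0126,-0.0126,0,0,0],
    [-1,0,-0.0138,-0.0112,0,0,0],
    [-1,0,-0.0149,-0.0097,0,0,0],
    [-1,0,-0.0159,-0.0081,0,0,0],
    [-1,0,-0.0166,-0.0064,0,0,0],
    [-1,0,-0.0172,-0.0046,0,0,0],
    [-1,0,-0.0176,-0.0028,0,0,0],
  ],
)

```text
clock: 23.1
eef_pos: [602.3, 62.5, 413.1]
tool_rot: [3.116, 0.002, 1.715]
force: [13.1, 0.7, 14.1]
width: 11.7
gripper_force: 59.5
```

```bash
sed -i 's/s\["gripper_force"\].round()/s["gripper_force"]/' ck.py; python3 ck.py; python3 -c "
from h import *
b=get_image('side');save(b,'i.png',(170,80,340,320),2.5)"
```

```text
Traceback (most recent call last):
  File "ck.py", line 3, in <module>
    q=(g[:2]-c)@M;print("grasp stand",q.round(1),g[2].round(1),"ang",np.degrees(np.arctan2(g[2]-165,q[0])).round(1),"r",np.hypot(g[2]-165,q[0]).round(1),"F",s["force"].round(1),"T",s["torque"].round(1),"w",s["width"].round(1),s["gripper_force"],"rot",s["tool_rot"].round(3),"t",s["clock"],"q",s["qpos"].round(2))
                                                                                                                                                                                                              ^^^^^^^^^^^^^^^^
AttributeError: 'float' object has no attribute 'round'
```

View pics/i.png

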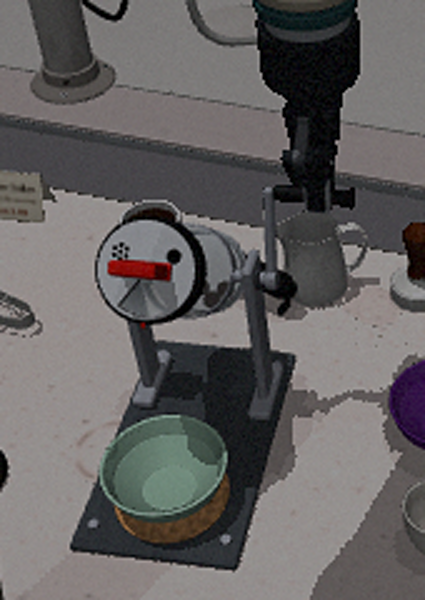

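The canister is tipped about 50° with the crank handle gripped (crop (310,195)). I'll continue the arc.

jog_arm(
  steps=[
    [-1,0,-0.0178,-0.0009,0,0,0],
    [-1,0,-0.0178,0.0009,0,0,0],
    [-1,0,-0.0176,0.0028,0,0,0],
    [-1,0,-0.0172,0.0046,0,0,0],
  ],
)

```text
clock: 23.65
eef_pos: [567.2, 57.0, 411.2]
tool_rot: [3.116, 0.0, 1.715]
force: [3.2, -0.2, 17.7]
width: 11.7
gripper_force: 64.6
```

```bash
sed -i 's/s\["width"\].round(1)/round(s["width"],1)/' ck.py; python3 ck.py
```

```text
grasp stand [ -16.3 -119.1] 256.2 ang 100.1 r 92.7 F [ 3.2 -0.2 17.7] T [-0.1 -0.6  0. ] w 11.7 64.55829620361328 rot [3.116 0.    1.715] t 23.65 q [-0.6   0.59  0.72  1.76 -0.48  0.94  0.46]
```

jog_arm(
  steps=[
    [-1,0,-0.0166,0.0064,0,0,0],
    [-1,0,-0.0159,0.0081,0,0,0],
    [-1,0,-0.0149,0.0097,0,0,0],
    [-1,0,-0.0138,0.0112,0,0,0],
  ],
)

```text
clock: 24.15
eef_pos: [533.3, 51.8, 389.8]
tool_rot: [3.13, -0.0, 1.714]
force: [-2.9, -0.0, 13.1]
width: 11.4
gripper_force: 69.2
```

```bash
python3 ck.py
```

```text
grasp stand [ -52.8 -119.3] 234.8 ang 127.1 r 87.5 F [-2.9 -0.  13.1] T [-0.1  0.2 -0. ] w 11.4 69.15846705436707 rot [ 3.13  -0.     1.714] t 24.15 q [-0.61  0.57  0.71  1.87 -0.49  0.86  0.49]
```

jog_arm(
  steps=[
    [-1,0,-0.0126,0.0126,0,0,0],
    [-1,0,-0.0112,0.0138,0,0,0],
    [-1,0,-0.0097,0.0149,0,0,0],
    [-1,0,0,0,0,0,0],
    [-1,0,0,0,0,0,0],
    [-1,0,0,0,0,0,0],
  ],
)

```text
clock: 24.9
eef_pos: [516.3, 49.6, 366.9]
tool_rot: [3.134, 0.001, 1.714]
force: [-2.4, -2.7, 8.4]
width: 11.5
gripper_force: 72.0
```

```bash
python3 ck.py; cat > nuts.py <<'E'
from bowl import *
b=get_image("side");p=b["pixels"].astype(int);W=cloud(b);d=np.hypot(W[...,0]-441.7,W[...,1]-159.5)
dark=((p.max(2)<70)&(p[...,0]>p[...,2])&(d<55)&(W[...,2]<60)&(W[...,2]>14)).astype(np.uint8)
n,l,st,ce=cv2.connectedComponentsWithStats(dark);print([(s[4],c.round().tolist(),W[int(c[1]),int(c[0])].round().tolist()) for s,c in zip(st[1:],ce[1:]) if s[4]>8])
save(b,"n.png",(170,80,340,320),2.5)
E
python3 nuts.py
```

```text
grasp stand [ -70.6 -119.3] 211.9 ang 146.4 r 84.8 F [-2.4 -2.7  8.4] T [-0.2  0.1  0. ] w 11.5 72.00732707977295 rot [3.134e+00 1.000e-03 1.714e+00] t 24.9 q [-0.6   0.58  0.69  1.94 -0.51  0.8   0.52]
[(np.int32(191), [235.0, 277.0], [429.0, 160.0, 32.0])]
```

jog_arm(
  steps=[
    [-1,0,-0.003,0.006,0,0,0],
    [-1,0,-0.003,0.006,0,0,0],
    [-1,0,0,0,0,0,0],
    [-1,0,0,0,0,0,0],
    [-1,0,0,0,0,0,0],
    [-1,0,0,0,0,0,0],
    [-1,0,0.006,-0.012,0,0,0],
    [-1,0,-0.006,0.012,0,0,0],
    [-1,0,0,0,0,0,0],
    [-1,0,0,0,0,0,0],
  ],
)

```text
clock: 26.2
eef_pos: [513.0, 49.2, 359.8]
tool_rot: [3.136, 0.001, 1.714]
force: [-2.6, -4.5, 3.3]
width: 11.6
gripper_force: 72.8
```

```bash
python3 ck.py; python3 nuts.py; python3 - <<'E'
import cv2,numpy as np
im=cv2.imread("pics/n.png");cv2.imwrite("pics/n2.png",im)
E
```

```text
grasp stand [ -74.1 -119.3] 204.8 ang 151.8 r 84.1 F [-2.6 -4.5  3.3] T [-0.8  0.3 -0. ] w 11.6 72.8104841709137 rot [3.136e+00 1.000e-03 1.714e+00] t 26.2 q [-0.6   0.59  0.68  1.95 -0.52  0.78  0.53]
[(np.int32(201), [236.0, 274.0], [446.0, 168.0, 18.0])]
```

View pics/n2.png

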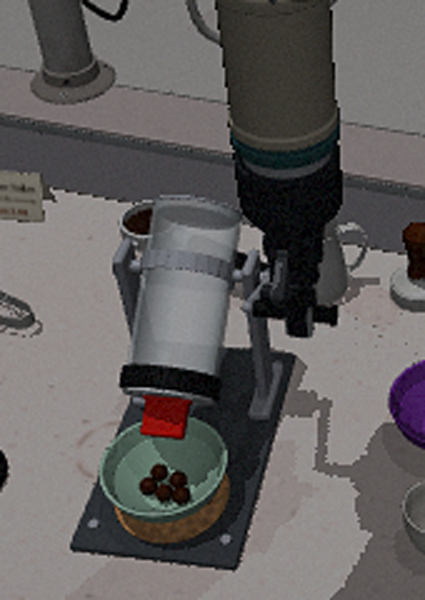

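All five nuts are in the bowl (crop (160,471), (180,480), (149,486), (164,492), (181,495)) and the canister is empty. Swinging it back.

jog_arm(
  steps=[
    [-1,0,0.006,-0.012,0,0,0],
    [-1,0,0.0097,-0.0149,0,0,0],
    [-1,0,0.0112,-0.0138,0,0,0],
    [-1,0,0.0126,-0.0126,0,0,0],
    [-1,0,0.0138,-0.0112,0,0,0],
    [-1,0,0.0149,-0.0097,0,0,0],
    [-1,0,0.0159,-0.0081,0,0,0],
    [-1,0,0.0166,-0.0064,0,0,0],
    [-1,0,0.0172,-0.0046,0,0,0],
    [-1,0,0.0176,-0.0028,0,0,0],
  ],
)

```text
clock: 27.5
eef_pos: [576.5, 58.1, 408.9]
tool_rot: [-3.136, -0.002, 1.713]
force: [-11.0, -5.0, 11.3]
width: 11.7
gripper_force: 69.2
```

```bash
python3 ck.py
```

```text
grasp stand [ -11.8 -119. ] 253.9 ang 97.6 r 89.6 F [-11.   -5.   11.3] T [-1.1  2.5  0.1] w 11.7 69.21083450317383 rot [-3.136e+00 -2.000e-03  1.713e+00] t 27.5 q [-0.59  0.62  0.72  1.73 -0.48  0.99  0.45]
```

jog_arm(
  steps=[
    [-1,0,0.0178,-0.0009,0,0,0],
    [-1,0,0.0178,0.0009,0,0,0],
    [-1,0,0.0176,0.0028,0,0,0],
    [-1,0,0.0172,0.0046,0,0,0],
    [-1,0,0.0166,0.0064,0,0,0],
    [-1,0,0.0159,0.0081,0,0,0],
  ],
)

```text
clock: 28.25
eef_pos: [629.1, 66.1, 397.4]
tool_rot: [-3.14, 0.0, 1.714]
force: [-11.0, -3.3, 11.7]
width: 11.6
gripper_force: 73.7
```

```bash
python3 ck.py
```

```text
grasp stand [  41.9 -118.8] 242.4 ang 61.5 r 88.0 F [-11.   -3.3  11.7] T [-1.   3.1  0.1] w 11.6 73.74653220176697 rot [-3.14   0.     1.714] t 28.25 q [-0.54  0.7   0.7   1.59 -0.5   1.04  0.44]
```

jog_arm(
  steps=[
    [-1,0,0.0149,0.0097,0,0,0],
    [-1,0,0.0138,0.0112,0,0,0],
    [-1,0,0.0126,0.0126,0,0,0],
    [-1,0,0.0112,0.0138,0,0,0],
    [-1,0,0.0065,0.01,0,0,0],
    [-1,0,0.0025,0.0045,0,0,0],
    [-1,0,0,0,0,0,0],
  ],
)

```text
clock: 29.12
eef_pos: [660.2, 70.8, 365.7]
tool_rot: [-3.142, 0.001, 1.714]
force: [-5.0, -3.2, 0.2]
width: 11.4
gripper_force: 77.6
```

```bash
python3 ck.py
```

```text
grasp stand [  73.7 -118.6] 210.7 ang 31.8 r 86.7 F [-5.  -3.2  0.2] T [-0.9  1.2  0.1] w 11.4 77.62330412864685 rot [-3.142e+00  1.000e-03  1.714e+00] t 29.125 q [-0.51  0.78  0.67  1.53 -0.53  1.02  0.44]
```

jog_arm(
  steps=[
    [-1,0,0.002,0.0035,0,0,0],
    [-1,0,0.002,0.0035,0,0,0],
    [-1,0,0,0,0,0,0],
  ],
)

```text
clock: 29.5
eef_pos: [661.9, 71.0, 362.9]
tool_rot: [-3.141, 0.0, 1.714]
force: [-7.0, -3.8, 4.5]
width: 11.4
gripper_force: 78.1
```

```bash
python3 ck.py
```

```text
grasp stand [  75.3 -118.6] 207.9 ang 29.6 r 86.7 F [-7.  -3.8  4.5] T [-0.8  1.7  0.1] w 11.4 78.07380437850952 rot [-3.141  0.     1.714] t 29.5 q [-0.51  0.78  0.67  1.52 -0.54  1.02  0.44]
```

jog_arm(
  steps=[
    [-1,0,0.002,0.004,0,0,0],
    [-1,0,0.002,0.004,0,0,0],
    [-1,0,0,0,0,0,0],
  ],
)

```text
clock: 29.88
eef_pos: [662.8, 70.8, 361.9]
tool_rot: [-3.139, -0.001, 1.714]
force: [-17.2, -3.7, 23.8]
width: 11.8
gripper_force: 80.2
```

```bash
python3 ck.py
```

```text
grasp stand [  75.9 -118.6] 206.9 ang 28.9 r 86.7 F [-17.2  -3.7  23.8] T [-0.7  3.9  0.1] w 11.8 80.17564058303833 rot [-3.139e+00 -1.000e-03  1.714e+00] t 29.875 q [-0.51  0.79  0.66  1.52 -0.54  1.02  0.44]
```

At the stop: the force rises without motion. Release and rise.

jog_arm(
  steps=[
    [0,0,0,0,0,0,0],
    [0,0,0,0,0,0,0],
    [0,0,0,0,0,0,0],
    [0,0,0,-0.04,0,0,0],
    [0,0,0,-0.08,0,0,0],
    [0,0,0,-0.08,0,0,0],
    [0,-0.08,0,0,0,0,0],
    [0,-0.08,0,0,0,0,0],
    [0,0,0,0,0,0,0],
  ],
)

```text
clock: 31.0
eef_pos: [676.2, -12.3, 461.4]
tool_rot: [3.134, 0.005, 1.708]
force: [-0.2, -0.7, 0.1]
width: 42.6
gripper_force: 0.0
```

```bash
python3 - <<'E'
from bowl import *
p,b=report();W=cloud(b);hsv=cv2.cvtColor(b["pixels"],cv2.COLOR_RGB2HSV);H,S,V=[hsv[...,i].astype(int) for i in range(3)]
v,u=np.mgrid[0:400,0:640]
t=W[(abs(u-235)<30)&(abs(v-140)<25)&((H<8)|(H>172))&(S>150)&(b["depth"]>0)&(W[...,2]>308)]
print("handle top",len(t),cv2.minAreaRect(t[:,:2].astype(np.float32)),t[:,2].max())
m=(abs(u-304)<20)&(abs(v-157)<10)&(V<60)&(b["depth"]>0);q=W[m];q=q[(q[:,2]>190)&(q[:,2]<225)];k=(q[:,:2]-c)@M;print("crank",len(q),k.min(0),k.max(0),q[:,2].max())
r=p[p[:,2]>50];A=np.c_[2*r[:,:2],np.ones(len(r))];s=np.linalg.lstsq(A,(r[:,:2]**2).sum(1),rcond=None)[0];print("bowl",s[:2])
q=W[(u>328)&(u<375)&(v>268)&(v<305)&(b["depth"]>0)&(W[...,2]>15)];print("cup",q.min(0),q.max(0))
E
python3 ck.py; python3 nuts.py
```

```text
bowl px [ 210  246   51   43 1491] lo [388.4 106.6  15.3] hi [497.1 214.   56.7]
handle top 84 ((571.2391967773438, 177.83079528808594), (14.693962097167969, 36.057926177978516), 6.798309326171875) 314.7487086759068
crank 193 [  62.7699825  -148.01223725] [ 82.80181397 -79.68455364] 215.39249121948288
bowl [441.820199   159.51708648]
cup [ 437.47086356 -131.67212011   15.17556743] [497.11714198 -50.93626565  55.8241508 ]
grasp stand [  79.7 -200.6] 305.9 ang 60.5 r 161.8 F [0.1 1.2 0.3] T [ 0. -0.  0.] w 43.0 0.0 rot [3.134e+00 2.000e-03 1.711e+00] t 31.05 q [-0.4   0.71  0.71  1.38 -0.47  1.22  0.49]
[(np.int32(198), [236.0, 274.0], [446.0, 165.0, 19.0])]
```

The canister is upright (handle and crank are back at their starting positions), the dial is within about 1°, the bowl is centred on the pad with the nuts in it, and the cup hasn't moved.

```bash
python3 -c "
from cell import *
print(finish_job())"
```

```text
the job is handed in; nothing more can be done
None
```

The job is done and handed in at about 31 s. The largest dial opening is over the pour window, all five nuts are in the mint bowl centred on the pad, the canister is back upright, and the espresso cup was not disturbed.

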